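Lock out the magnet bed and box up the tested lifting gear

ROBOT

A 6-joint arm with a two-finger parallel gripper is mounted at the origin on the work surface. World frame = base frame: x ahead of the robot, y to its left, z up, the work surface at z = 0. Lengths are in mm, angles in degrees, forces in N, time in s.
With the tool pointing down it reaches from about 300 to 850 mm from the base axis. Payload 4.2 kg.
Tool frame: the origin (TCP) lies midway between the tips of the shut fingers; the grasp point (between the pads) lies 19 mm behind it (env.grip_point_offset is the distance from the TCP to the grasp point, in mm); z points along the fingers, x is the direction in which the jaws open and shut, and the axes are right-handed (so a half turn about z gives the same grasp; the last joint's range is limited). The gripper opens to 91 mm and grips with 3 to 60 N. Pads are 32 mm wide; open, the fingers measure 118 mm over their backs; the gripper's body (76 mm by 178 mm) begins 60 mm behind the grasp point.
Start: joints at [75.057, 18.312, 89.639, -0, 72.044, -1.146], TCP at [137.127, 558.426, 213.976] pointing down, gripper open.
Joint ranges: [-177.97, 177.97], [-48.28, 115.42], [12.27, 149.76], [-77.06, 257.06], [2.81, 150.46], [-146.56, 146.56]. Speed limits (degrees/s): [147.25, 147.25, 180, 180, 180, 180].

INTERFACE

Orientations are given as [roll, pitch, yaw] about the fixed x, y, z axes, in that order (R = Rz(yaw) Ry(pitch) Rx(roll)).
In Python, from workcell import env gives the robot as it stands.
- The arm moves only by the shell command python3 -m pendant 'ROWS' [FORCE]. ROWS is JSON, a list of rows, each an object with "xyz": the shift along the tool's x, y, z in m, a list of three; "roll": the turn about the tool's z in degrees; "jaw": the closure, from 0 (fully open) to 1 (shut). A call has exactly 8 rows; each row is the pose to reach, as a shift and turn from the pose commanded when the call began, along the tool's axes at that moment; what a row does not reach only later rows make up. A row lasts 1/8 s, in which the tool goes at most 62.5 mm and 10.7 degrees, less where a joint would pass 70% of its speed; a pose out of reach is approached as far as the arm can. A call with a gripper value outside its range is refused whole. The fingers move at their own pace and stop on an object; FORCE is the grip in N (left out, the last holds). Time passes only in rows, so rows that repeat a pose let the fingers close, or fill a call up. It gives the time, the measured TCP pose, the force and the opening at its end, in the units of the state.
- env.state(): the state, without advancing time (a new reading comes with each control period).
- env.grab_frame(name): name is "scene" or "top"; returns (picture, depth): 400x640x3 uint8, blue, green, red; 400x640 float32, mm along the optical axis (not along the pixel's ray), 0 where there is no reading.
- env.camera_params(name): a dict with "camera_matrix" (3x3 intrinsics, pixels), "D" ([k1, k2, p1, p2, k3] as OpenCV has them; the pictures are not rectified), "cam_to_world" (4x4, takes a point from camera to world coordinates). Camera axes: x right, y up, looking along -z (the intrinsics and any distortion apply to the point x, -y, -z); pixel columns grow to the right and rows downward; lengths in mm; the calibration is good to about 2 mm. A picture is of the moment at which its call begins. camera_params takes no time and is no camera call.
- env.job_done(): hands the job in, once; it reports no verdict.
The state is a dict: "time_s": time; "qpos": joint angles; "qvel": joint speeds; "effort": joint torques, N m; "ee_pos": TCP position; "ee_rot": TCP orientation; "force": force on the tool from outside, world axes, zero at the start; "torque": the same for the moment, N m; "gripper_width": finger opening in mm.
Only numpy, scipy, OpenCV 4.12 (cv2) and the standard library are available. Lean on these libraries where they do the work, as an engineer would, in place of code of your own. Each camera call takes 0.05 s, during which the arm holds its last target. There are 200 camera calls.

TASK

Before any of the tested steel pieces on the magnet bed is touched, take the bed's supply box out of service: turn its rotary isolator handle fully to off, then swing its lockout hasp all the way out. Then put every piece from the bed into the shipping carton and close it, folding the left and right flaps down flat first, while the front and back ones still stand open, and then the front and back flaps over them. Leave the other gear on the bench alone.

Things in the scene. Friction and masses are not known exactly. Their poses are not given: they have to be found in the camera images.
- bed: Magnet bed: flat fixed steel plate 280 (x) x 220 (y) x 10 mm high with thin brass strips, in the middle of the bench; the pieces stand on it. Origin: centre of its underside. It holds nothing by force in this job.
- panel: Supply box, fixed: grey enclosure 150 (x) x 200 (y) x 80 mm high, left or right of the bed. Origin: centre of its underside; x away from the robot, y left, z up. On its top are the isolator (axis at x 0, y +45 mm, on a round black bezel 68 mm across whose top is at 90 mm) and the hasp.
- isolator (a joint): Rotary isolator handle, upright axis. Value (rad): 0 = on, its marked end points to the box's +x; 1.571 = off (end stop), its marked end points to the box's +y; so off is a quarter turn anticlockwise seen from above. Turns with about 0.15 N m of friction and stays where left. Starts between 0 and 0.12.
- isolator_grip (a point): Point on the isolator's axis, 112 mm above the bench, 14 mm below the top of the handle bar. The bar is 72 mm long (30 mm behind the axis, 42 mm on the marked side), 14 mm thick, from 90 to 126 mm above the bench. The x axis of this point runs along the bar to the marked end and turns with it.
- hasp (a joint): Lockout hasp: flat steel strap with padlock holes, turning level on an upright pivot at x +50, y -50 mm in the supply box's frame. Value (rad): 0 = stowed, strap lying towards the box's -x; 1.571 = fully out, strap pointing to the box's -y beyond its edge (end stop at 1.6); anticlockwise seen from above. Friction 0.06 N m, stays where left. Starts between 0 and 0.15.
- hasp_tab (a point): Centre of the upturned tab at the strap's free end, 63 mm from the pivot, 111 mm above the bench. The tab is 12 mm along the strap, 14 mm across it, and its top is 123 mm above the bench; push it sideways or pinch it. The x axis of this point runs from the tab towards the pivot.
- carton: Shipping carton of brown card, fixed, left or right of the bed (on the other side from the supply box): outside 170 (x) x 200 (y) x 65 mm high, walls and floor 4 mm, open on top, four flaps. Origin: centre of its underside; x away from the robot, y left, z up.
- flap_left (a joint): Left flap: card 160 wide, 60 mm long, 4 mm thick, hinged along the carton's +y rim (y +100, height 67 mm). Joint value (rad): 0 lying flat closed over the carton, 1.571 standing upright, 2.0 to 2.3 at the start (leaning outward); it can be pushed back to 2.6. Stiff hinge: it stays wherever it is left, under 1 N at its free edge moves it. 
- flap_right (a joint): Right flap: as the left one, hinged along the carton's -y rim (y -100, height 67 mm). Joint value (rad): 0 lying flat closed over the carton, 1.571 standing upright, 2.0 to 2.3 at the start (leaning outward); it can be pushed back to 2.6. Stiff hinge: it stays wherever it is left, under 1 N at its free edge moves it. 
- flap_front (a joint): Front flap (robot's side): card 198 wide, 82 mm long, 4 mm thick, hinged along the carton's -x rim (x -85, height 71 mm), closes over the side flaps. Joint value (rad): 0 lying flat closed over the carton, 1.571 standing upright, 2.0 to 2.3 at the start (leaning outward); it can be pushed back to 2.6. Stiff hinge: it stays wherever it is left, under 1 N at its free edge moves it. 
- flap_back (a joint): Back flap: as the front one, hinged along the carton's +x rim (x +85, height 71 mm). Joint value (rad): 0 lying flat closed over the carton, 1.571 standing upright, 2.0 to 2.3 at the start (leaning outward); it can be pushed back to 2.6. Stiff hinge: it stays wherever it is left, under 1 N at its free edge moves it. 
- clamp_a: Plate clamp of dark steel, 0.3 kg: block 44 (x) x 34 (y) x 30 (z) mm with a flat steel wire loop (24 mm wide) at mid height; the loop sticks out to its own +x, ending 48 mm from the origin. Origin: centre of the underside of its body; z up as it stands at the start, grip it from above across y. May be absent.
- clamp_b: Plate clamp of dark steel, 0.3 kg: block 44 (x) x 34 (y) x 30 (z) mm with a flat steel wire loop (24 mm wide) at mid height; the loop sticks out to its own +x, ending 48 mm from the origin. Origin: centre of the underside of its body; z up as it stands at the start, grip it from above across y. May be absent.
- hoist_a: Swivel hoist ring of steel, 0.26 kg: round body 38 mm diameter (32 mm at the top), 30 mm high, with a steel loop (28 mm wide) lying 12 mm above the underside; the loop sticks out to its own +x, ending 48 mm from the origin. Origin: centre of the underside of its body; z up as it stands at the start, grip it from above across y. May be absent.
- hoist_b: Swivel hoist ring of steel, 0.26 kg: round body 38 mm diameter (32 mm at the top), 30 mm high, with a steel loop (28 mm wide) lying 12 mm above the underside; the loop sticks out to its own +x, ending 48 mm from the origin. Origin: centre of the underside of its body; z up as it stands at the start, grip it from above across y. May be absent.
- keeper: Magnet keeper of bright steel, 0.35 kg: foot 60 (x) x 36 (y) x 18 mm with a block 30 (x) x 36 (y) mm on it, 31 mm high in all. Origin: centre of the underside of its body; z up as it stands at the start, grip it from above across y. May be absent.
- lift_magnet: Bystander: hand lifting magnet, dark block with yellow top, 110 x 90 x 130 mm, 3 kg, near the far edge of the bench. Origin under its centre. Leave alone.
- spanner: Bystander: steel spanner lying near the far edge. Leave alone.
- spray_can: Bystander: grey can, 56 mm diameter, 150 mm high, near the far edge. Leave alone.
- shackle: Bystander: small bow shackle, 60 mm, 12 mm thick, lying near the far edge. Leave alone.

How it is judged (in metres and radians):
On the way, in this order (a step that is already met when the one before it is completed fails the run):
1. the isolator handle is turned to off (value of joint isolator above 1.45 rad), for 0.2 s.
2. the lockout hasp is swung out (value of joint isolator above 1.45 rad and value of joint hasp above 1.3 rad), for 0.2 s.
3. every piece is in the carton (x of clamp_a in the frame of carton between -0.083 and 0.083 m and y of clamp_a in the frame of carton between -0.098 and 0.098 m and z of clamp_a in the frame of carton between -0.01 and 0.06 m and x of clamp_b in the frame of carton between -0.083 and 0.083 m and y of clamp_b in the frame of carton between -0.098 and 0.098 m and z of clamp_b in the frame of carton between -0.01 and 0.06 m and x of hoist_a in the frame of carton between -0.083 and 0.083 m and y of hoist_a in the frame of carton between -0.098 and 0.098 m and z of hoist_a in the frame of carton between -0.01 and 0.06 m and x of hoist_b in the frame of carton between -0.083 and 0.083 m and y of hoist_b in the frame of carton between -0.098 and 0.098 m and z of hoist_b in the frame of carton between -0.01 and 0.06 m and x of keeper in the frame of carton between -0.083 and 0.083 m and y of keeper in the frame of carton between -0.098 and 0.098 m and z of keeper in the frame of carton between -0.01 and 0.06 m), for 0.3 s.
4. the left and right flaps are folded flat while the front and back flaps stand open (value of joint each of flap_left, flap_right below 0.15 rad and value of joint each of flap_front, flap_back above 0.9 rad), for 0.2 s.
5. the front and back flaps are folded flat over them (value of joint each of flap_front, flap_back, flap_left, flap_right below 0.15 rad), for 0.2 s.
At the end, for the whole second after the job is handed in: Isolator at off (within 0.12 rad of its stop), hasp out by more than 1.3 rad, every piece present lies at rest inside the carton below its rim, all four flaps within 0.15 rad of flat (all of step 2 and all of step 3 and all of step 5 and linear speed of each of clamp_a, clamp_b, hoist_a, hoist_b, keeper below 0.05 m/s); the robot touches nothing.
It fails at once if a piece is handled before the isolator is off and the hasp out ((contact force between the fingers and clamp_a above 1 N or contact force between the fingers and clamp_b above 1 N or contact force between the fingers and hoist_a above 1 N or contact force between the fingers and hoist_b above 1 N or contact force between the fingers and keeper above 1 N) and (value of joint isolator below 1.3 rad or value of joint hasp below 1.2 rad)).
It fails at once if the lift magnet is disturbed (distance of lift_magnet from where it was at the start of the episode above 0.03 m).
It fails at once if the spanner is disturbed (distance of spanner from where it was at the start of the episode above 0.03 m).
It fails at once if the spray can is disturbed (distance of spray_can from where it was at the start of the episode above 0.03 m).
It fails at once if the shackle is disturbed (distance of shackle from where it was at the start of the episode above 0.03 m).
Of clamp_a, clamp_b, hoist_a, hoist_b, keeper only 2 to 4 are there at a start; the rules pass over those that are not, and their reading is None.
At some moment in a run one of clamp_a, clamp_b, hoist_a, hoist_b, keeper may be knocked a few centimetres aside while the robot is not near it.
Once in a run the grip may slacken for a moment while it holds something.
It also fails if it takes over 208 s, if anything falls off the work surface, if the arm or the gripper's body presses on something with over 40 N, if the wrist force passes 120 N, or if a joint passes its speed limit or range.

## Working session

There is one attempt and no reset: what is moved stays moved. The work goes in short steps, Python scripts to look and compute and a shell command to move; the robot and the scene stay as the last step left them, time stands still between calls to the robot, and variables do not carry over. Pictures are saved under pics/ and viewed, about 12 in all and at most 16, crops included, and the job is handed in when it is done.

```bash
ls; mkdir -p pics; cat > h.py <<'E'
import numpy as np, cv2, json
from workcell import env
from scipy.spatial.transform import Rotation as R
def grab(n):
    im,d=env.grab_frame(n); return im.copy(),d.copy()
def cloud(n,d):
    p=env.camera_params(n); K=np.array(p["camera_matrix"],float); D=np.array(p["D"],float); T=np.array(p["cam_to_world"])
    h,w=d.shape; u,v=np.meshgrid(np.arange(w),np.arange(h))
    q=cv2.undistortPoints(np.stack([u,v],-1).reshape(-1,1,2).astype(np.float64),K,D).reshape(h,w,2)
    P=np.stack([q[...,0]*d,-q[...,1]*d,-d],-1)@T[:3,:3].T+T[:3,3]
    P[d<=0]=np.nan
    return P
def st():
    s=env.state(); print({k:np.round(s[k],2).tolist() for k in("time_s","ee_pos","ee_rot","force","gripper_width","qpos")}); return s
def to_tool(target,yaw_x=None):
    s=env.state(); M=R.from_euler('xyz',s["ee_rot"],degrees=True).as_matrix()
    return M.T@(np.array(target)-s["ee_pos"])
E
python3 - <<'E'
from h import *
s=st()
print(R.from_euler('xyz',s["ee_rot"],degrees=True).as_matrix().round(3), env.grip_point_offset)
for n in("scene","top"):
    im,d=grab(n); cv2.imwrite(f"pics/{n}0.png",im); P=cloud(n,d); np.savez(f"{n}0.npz",im=im,P=P)
    print(n,np.array(env.camera_params(n)["cam_to_world"]).round(2).tolist(), (d>0).mean())
E
```

```text
pics
{'time_s': 0.0, 'ee_pos': [136.97, 557.93, 213.13], 'ee_rot': [-180.0, 0.1, 76.21], 'force': [0.12, -0.68, -0.54], 'gripper_width': 91.15, 'qpos': [75.06, 18.35, 89.71, -0.0, 72.04, -1.15]}
[[ 0.238  0.971 -0.   ]
 [ 0.971 -0.238 -0.002]
 [-0.002 -0.    -1.   ]] 18.8
scene [[0.76, -0.39, 0.51, 1205.32], [0.65, 0.49, -0.58, -714.18], [-0.02, 0.78, 0.63, 866.7], [0.0, 0.0, 0.0, 1.0]] 0.99598046875
top [[-0.01, 0.98, -0.19, 411.8], [-1.0, -0.01, -0.01, 5.98], [-0.01, 0.19, 0.98, 943.09], [0.0, 0.0, 0.0, 1.0]] 0.996015625
```

View pics/top0.png

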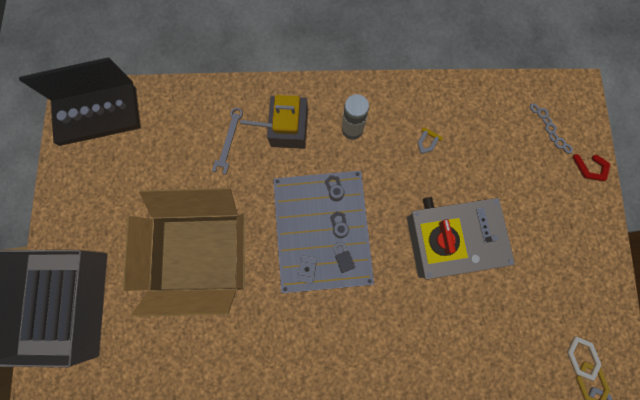

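View pics/scene0.png

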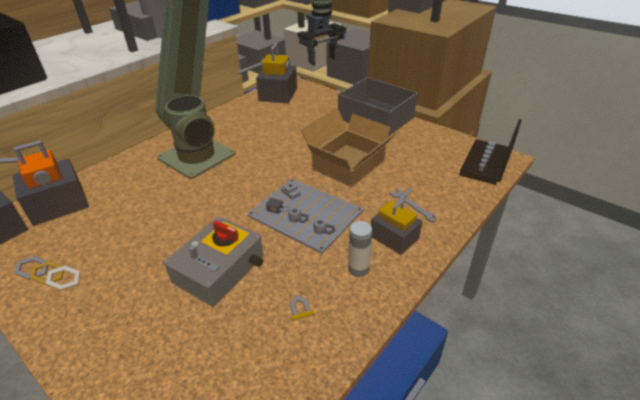

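The top view shows the bed centred at about (323,232), with hoists at (336,190) and (341,228), a clamp at (344,260) and a keeper at (306,268). The supply box is at (463,238), with a red handle at (447,237) and the hasp at (485,225). The carton is at (197,253), with all its flaps leaning out.

```bash
cat > m.py <<'E'
from h import *
z=np.load("top0.npz"); im=z["im"]; P=z["P"]; hsv=cv2.cvtColor(im,cv2.COLOR_BGR2HSV)
X,Y,Z=P[...,0],P[...,1],P[...,2]
def rect(m,name):
    m=m.astype(np.uint8); n,l,s,c=cv2.connectedComponentsWithStats(m)
    for i in range(1,n):
        if s[i,4]<25: continue
        q=P[l==i][:,:2].astype(np.float32); r=cv2.minAreaRect(q)
        print(name,s[i,4],"px",c[i].round(),"c",np.round(r[0],1),"sz",np.round(r[1],1),"ang",round(r[2],1),"mean",q.mean(0).round(1),"z",np.round(np.nanpercentile(Z[l==i],[5,50,95]),1))
pan=np.zeros(Z.shape,bool); pan[190:285,405:520]=1
rect(pan&(Z>70),"panel")
red=(hsv[...,1]>150)&((hsv[...,0]<8)|(hsv[...,0]>172))
rect(pan&red,"red"); rect(pan&red&(Z>115),"redtop")
rect(pan&(hsv[...,0]>20)&(hsv[...,0]<35)&(hsv[...,1]>150),"yellow")
rect(pan&(Z>92)&~red,"hi")
bed=np.zeros(Z.shape,bool); bed[165:300,265:380]=1
rect(bed&(Z>6),"bed"); rect(bed&(Z>16),"piece");rect(bed&(Z>25),"ptop")
car=np.zeros(Z.shape,bool); car[180:320,120:250]=1
rect(car&(Z>55)&(Z<75),"rim"); rect(car&(Z<15)&(hsv[...,1]<400),"floor")
rect(car&(Z>55),"flaps")
print("bench",np.nanmedian(Z[330:390,250:500]))
a=cv2.resize(im[180:300,260:380],None,fx=4,fy=4,interpolation=cv2.INTER_CUBIC)
b=cv2.resize(im[185:285,410:520],(528,480),interpolation=cv2.INTER_CUBIC)
cv2.imwrite("pics/crop0.png",np.hstack([a,b])[:, :1008] if 0 else cv2.resize(np.hstack([a,b]),(798,380)))
E
python3 m.py
```

```text
panel 6255 px [462. 238.] c [ 490.2 -303.7] sz [155.1 206.9] ang 7.8 mean [ 488.1 -300.9] z [ 77.8  80.7 114.1]
red 387 px [446. 239.] c [ 490.9 -259.1] sz [67.9 43. ] ang 20.3 mean [ 484.7 -255.1] z [ 98.3 119.6 127.6]
redtop 213 px [448. 238.] c [ 490.  -257.4] sz [69.2 14.6] ang 9.0 mean [ 485.  -256.4] z [118.2 125.2 128.1]
yellow 858 px [443. 242.] c [ 484.3 -259. ] sz [89.7 90.5] ang 8.1 mean [nan nan] z [79.8 82.1 87.6]
hi 38 px [447. 224.] c [ 514.1 -256.4] sz [24.2  9.7] ang 6.5 mean [ 513.8 -255.3] z [123.9 126.9 129.5]
hi 65 px [492. 238.] c [ 483.9 -354.6] sz [11.6 14. ] ang 12.1 mean [ 483.7 -352.7] z [ 94.2 121.1 124.7]
bed 10379 px [322. 232.] c [520.8  10.7] sz [280.9 220.7] ang 4.5 mean [516.3  10.6] z [ 7.6 10.4 39.5]
piece 309 px [335. 188.] c [622.1 -20.7] sz [64.4 37.4] ang 19.3 mean [617.  -21.5] z [22.8 35.9 42.4]
piece 310 px [340. 225.] c [531.7 -30.5] sz [64.3 36.3] ang 11.1 mean [527.8 -30.9] z [23.5 37.5 41.9]
piece 378 px [344. 258.] c [455.4 -37.1] sz [69.7 34.9] ang 19.4 mean [451.2 -38.3] z [26.5 39.  42.2]
piece 406 px [307. 269.] c [427.   47.3] sz [
[... 210 characters left out ...]
6. ] ang 8.0 mean [525.3 -31.7] z [25.7 38.4 41.9]
ptop 371 px [344. 258.] c [455.4 -37.1] sz [69.7 34.9] ang 19.4 mean [451.  -38.4] z [26.9 39.1 42.2]
ptop 398 px [307. 269.] c [427.   47.3] sz [36.  59.9] ang 80.2 mean [426.8  47.2] z [26.3 38.2 43.1]
rim 1019 px [178. 250.] c [466.  304.9] sz [174.8 207.6] ang 0.9 mean [473.  337.8] z [57.4 66.2 74.4]
floor 4572 px [181. 241.] c [484.1 355.1] sz [346.1 335.4] ang 0.5 mean [500.4 359.4] z [-2.8  0.   2.8]
floor 5086 px [198. 255.] c [466.1 310.1] sz [164.4 180.6] ang 0.7 mean [465.2 311.6] z [1.4 4.1 7.2]
flaps 7725 px [179. 251.] c [466.9 304.8] sz [263.  259.7] ang 0.7 mean [468.6 322.7] z [ 64.9 103.  138.8]
bench -0.015295892527433352
```

Everything measured agrees with the given sizes: box yaw 7.9°, isolator axis at (484,-259) and hasp tab at (484,-354). I'm starting to move.

```bash
cat > go.py <<'E'
# usage: go.py x y z azimuth  -> tool shift in m, roll deg
from h import *; import sys
s=env.state(); M=R.from_euler('xyz',s["ee_rot"],degrees=True).as_matrix()
x,y,z,a=map(float,sys.argv[1:5]); az=np.degrees(np.arctan2(M[1,0],M[0,0]))
print("at",np.round(s["ee_pos"],1),"az",round(az,1),"t",round(s["time_s"],1),"F",np.round(s["force"],1),"w",round(s["gripper_width"],1),"q6",round(s["qpos"][5],1))
print("shift",(M.T@(np.array([x,y,z])-s["ee_pos"])/1000).round(4).tolist(),"roll",round((az-a+180)%360-180,1))
E
python3 -m pendant '[{"xyz":[-0.03,0.041,-0.015],"roll":10,"jaw":0},{"xyz":[-0.06,0.082,-0.015],"roll":20,"jaw":0},{"xyz":[-0.09,0.123,-0.015],"roll":30,"jaw":0},{"xyz":[-0.12,0.164,-0.015],"roll":40,"jaw":0},{"xyz":[-0.15,0.205,-0.015],"roll":50,"jaw":0},{"xyz":[-0.18,0.246,-0.015],"roll":60,"jaw":0},{"xyz":[-0.21,0.287,-0.015],"roll":70,"jaw":0},{"xyz":[-0.236,0.328,-0.015],"roll":80,"jaw":0}]' 20
python3 go.py 484 -259 230 -80.5
```

```text
time_s: 1.1
ee_pos: [400.0, 249.4, 228.7]
ee_rot: [180.0, 0.0, -4.1]
force: [0.3, 0.8, -0.1]
gripper_width: 90.9
at [400.  249.4 228.7] az -4.1 t 1.1 F [ 0.3  0.8 -0.1] w 90.9 q6 34.7
shift [0.1205, 0.501, -0.0012] roll 76.4
```

```bash

python3 -m pendant '[{"xyz":[0.014,0.058,0],"roll":10,"jaw":0},{"xyz":[0.028,0.116,0],"roll":20,"jaw":0},{"xyz":[0.042,0.174,0],"roll":30,"jaw":0},{"xyz":[0.056,0.232,0],"roll":40,"jaw":0},{"xyz":[0.07,0.29,0],"roll":50,"jaw":0},{"xyz":[0.084,0.348,0],"roll":60,"jaw":0},{"xyz":[0.098,0.406,0],"roll":70,"jaw":0},{"xyz":[0.112,0.464,0],"roll":76.4,"jaw":0}]' 20 >/dev/null
python3 go.py 484 -259 98 -80.5
```

```text
at [ 480.3 -221.3  228.6] az -80.5 t 2.1 F [0.7 0.6 0.8] w 91.3 q6 54.4
shift [0.0379, 0.0026, 0.1306] roll 0.0
```

```bash

python3 -m pendant '[{"xyz":[0.038,0.0026,0],"roll":0,"jaw":0},{"xyz":[0.038,0.0026,0.03],"roll":0,"jaw":0},{"xyz":[0.038,0.0026,0.06],"roll":0,"jaw":0},{"xyz":[0.038,0.0026,0.09],"roll":0,"jaw":0},{"xyz":[0.038,0.0026,0.12],"roll":0,"jaw":0},{"xyz":[0.038,0.0026,0.131],"roll":0,"jaw":0},{"xyz":[0.038,0.0026,0.131],"roll":0,"jaw":0.5},{"xyz":[0.038,0.0026,0.131],"roll":0,"jaw":1}]' 25 
python3 -m pendant '[{"xyz":[0,0,0],"roll":0,"jaw":1},{"xyz":[0,0,0],"roll":0,"jaw":1},{"xyz":[0,0,0],"roll":0,"jaw":1},{"xyz":[0,0,0],"roll":0,"jaw":1},{"xyz":[0,0,0],"roll":0,"jaw":1},{"xyz":[0,0,0],"roll":0,"jaw":1},{"xyz":[0,0,0],"roll":0,"jaw":1},{"xyz":[0,0,0],"roll":0,"jaw":1}]' 25 
python3 go.py 484 -259 98 -80.5
```

```text
time_s: 3.1
ee_pos: [485.1, -257.7, 99.1]
ee_rot: [-179.9, -0.1, -80.2]
force: [0.4, -0.4, 0.9]
gripper_width: 73.8
time_s: 4.1
ee_pos: [485.0, -259.8, 97.9]
ee_rot: [-180.0, -0.3, -80.1]
force: [1.3, -7.9, -3.1]
gripper_width: 14.0
at [ 485.  -259.8   97.9] az -80.1 t 4.1 F [ 1.3 -7.9 -3.1] w 14.0 q6 51.0
shift [-0.001, 0.0008, -0.0001] roll 0.4
```

```bash

python3 -m pendant '[{"xyz":[0,0,0],"roll":-10,"jaw":1},{"xyz":[0,0,0],"roll":-20,"jaw":1},{"xyz":[0,0,0],"roll":-30,"jaw":1},{"xyz":[0,0,0],"roll":-40,"jaw":1},{"xyz":[0,0,0],"roll":-50,"jaw":1},{"xyz":[0,0,0],"roll":-60,"jaw":1},{"xyz":[0,0,0],"roll":-70,"jaw":1},{"xyz":[0,0,0],"roll":-78,"jaw":1}]' 25 
python3 -m pendant '[{"xyz":[0,0,0],"roll":-4,"jaw":1},{"xyz":[0,0,0],"roll":-8,"jaw":1},{"xyz":[0,0,0],"roll":-10,"jaw":1},{"xyz":[0,0,0],"roll":-10,"jaw":1},{"xyz":[0,0,0],"roll":-10,"jaw":1},{"xyz":[0,0,0],"roll":-10,"jaw":1},{"xyz":[0,0,0],"roll":-10,"jaw":1},{"xyz":[0,0,0],"roll":-10,"jaw":1}]' 25 
python3 - <<'E'
from h import *
print(env.state()["torque"])
E
python3 go.py 484 -259 98 7.9
```

```text
time_s: 5.1
ee_pos: [484.3, -259.2, 97.9]
ee_rot: [179.8, -0.0, -1.9]
force: [-1.0, -5.0, -1.2]
gripper_width: 13.5
time_s: 6.1
ee_pos: [484.0, -257.9, 97.9]
ee_rot: [179.9, 0.0, 7.8]
force: [-1.2, -5.6, -0.4]
gripper_width: 13.8
[-0.92313695  0.47283659  0.06934159]
at [ 484.  -257.9   97.9] az 7.8 t 6.1 F [-1.2 -5.6 -0.4] w 13.8 q6 -37.0
shift [-0.0001, 0.0011, -0.0001] roll -0.1
```

```bash

python3 -m pendant '[{"xyz":[0,0,0],"roll":-1.5,"jaw":1},{"xyz":[0,0,0],"roll":-3,"jaw":1},{"xyz":[0,0,0],"roll":-3,"jaw":1},{"xyz":[0,0,0],"roll":-3,"jaw":0.5},{"xyz":[0,0,0],"roll":-3,"jaw":0.5},{"xyz":[0,0,-0.04],"roll":-3,"jaw":0.5},{"xyz":[0,0,-0.08],"roll":-3,"jaw":0.5},{"xyz":[0,0,-0.13],"roll":-3,"jaw":0.5}]' 25 
python3 go.py 484 -354 230 -82.1
```

```text
time_s: 7.1
ee_pos: [484.1, -256.3, 228.5]
ee_rot: [-179.9, 0.1, 10.8]
force: [0.7, -0.4, -1.0]
gripper_width: 45.8
at [ 484.1 -256.3  228.5] az 10.8 t 7.1 F [ 0.7 -0.4 -1. ] w 45.8 q6 -40.0
shift [-0.0184, 0.0959, -0.0017] roll 92.9
```

```bash

python3 -m pendant '[{"xyz":[-0.013,0.02,0],"roll":10,"jaw":0.55},{"xyz":[-0.013,0.06,0],"roll":20,"jaw":0.55},{"xyz":[-0.013,0.09,0],"roll":30,"jaw":0.55},{"xyz":[-0.013,0.09,0],"roll":40,"jaw":0.55},{"xyz":[-0.013,0.09,0],"roll":50,"jaw":0.55},{"xyz":[-0.013,0.09,0],"roll":60,"jaw":0.55},{"xyz":[-0.013,0.09,0],"roll":70,"jaw":0.55},{"xyz":[-0.013,0.09,0],"roll":80,"jaw":0.55}]' 25 
python3 - <<'E'
from h import *
im,d=grab("top"); cv2.imwrite("pics/iso.png",cv2.resize(im[170:310,390:550],(640,560)))
im,d=grab("scene"); cv2.imwrite("pics/iso_s.png",cv2.resize(im[200:310,150:280],(650,550)))
E
python3 go.py 484 -354 230 -82.1
```

```text
time_s: 8.1
ee_pos: [488.8, -347.5, 227.7]
ee_rot: [-180.0, 0.1, -69.5]
force: [-0.1, 0.1, 0.2]
gripper_width: 41.0
at [ 488.7 -347.6  227.8] az -69.2 t 8.2 F [ 0.  -0.  -0.3] w 40.9 q6 32.6
shift [0.0043, 0.0067, -0.0022] roll 12.9
```

View pics/iso_s.png

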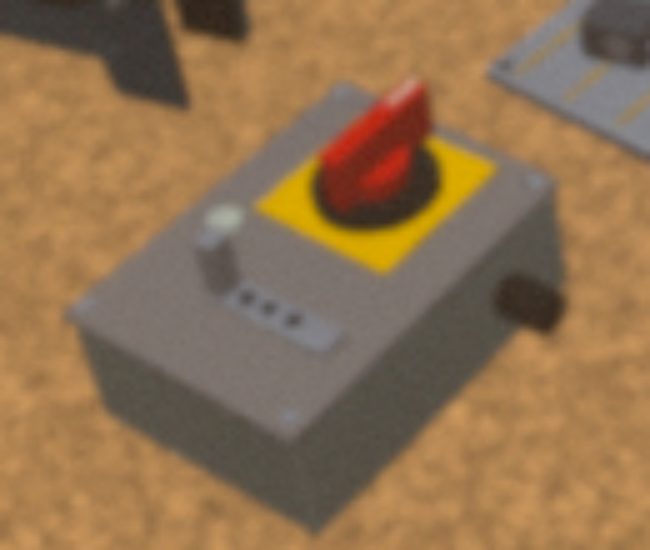

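The handle lies along the box's y, so it's off. The hasp is stowed with its tab at crop (215,255). Next I'll pinch the tab.

```bash

python3 -m pendant '[{"xyz":[0.0043,0.0067,0],"roll":10,"jaw":0.55},{"xyz":[0.0043,0.0067,0.02],"roll":12.9,"jaw":0.55},{"xyz":[0.0043,0.0067,0.06],"roll":12.9,"jaw":0.55},{"xyz":[0.0043,0.0067,0.1],"roll":12.9,"jaw":0.55},{"xyz":[0.0043,0.0067,0.122],"roll":12.9,"jaw":0.55},{"xyz":[0.0043,0.0067,0.122],"roll":12.9,"jaw":1},{"xyz":[0.0043,0.0067,0.122],"roll":12.9,"jaw":1},{"xyz":[0.0043,0.0067,0.122],"roll":12.9,"jaw":1}]' 20 
python3 -m pendant '[{"xyz":[0,0,0],"roll":0,"jaw":1},{"xyz":[0,0,0],"roll":0,"jaw":1},{"xyz":[0,0,0],"roll":0,"jaw":1},{"xyz":[0,0,0],"roll":0,"jaw":1},{"xyz":[0,0,0],"roll":0,"jaw":1},{"xyz":[0,0,0],"roll":0,"jaw":1},{"xyz":[0,0,0],"roll":0,"jaw":1},{"xyz":[0,0,0],"roll":0,"jaw":1}]' 20 
python3 go.py 484 -354 106 -82.1
```

```text
time_s: 9.2
ee_pos: [484.6, -355.7, 107.5]
ee_rot: [-179.9, -0.2, -82.0]
force: [0.8, -10.5, -1.1]
gripper_width: 13.9
time_s: 10.2
ee_pos: [484.6, -355.8, 107.3]
ee_rot: [-179.9, -0.2, -82.1]
force: [-0.2, -3.9, 5.2]
gripper_width: 13.5
at [ 484.6 -355.8  107.3] az -82.1 t 10.2 F [-0.2 -3.9  5.2] w 13.5 q6 44.7
shift [-0.0019, 0.0003, 0.0013] roll 0.0
```

```bash

python3 -m pendant '[{"xyz":[0.0109,-0.001,0],"roll":-10,"jaw":1},{"xyz":[0.0215,-0.0038,0],"roll":-20,"jaw":1},{"xyz":[0.0315,-0.0084,0],"roll":-30,"jaw":1},{"xyz":[0.0405,-0.0147,0],"roll":-40,"jaw":1},{"xyz":[0.0483,-0.0225,0],"roll":-50,"jaw":1},{"xyz":[0.0546,-0.0315,0],"roll":-60,"jaw":1},{"xyz":[0.0592,-0.0415,0],"roll":-70,"jaw":1},{"xyz":[0.062,-0.0521,0],"roll":-80,"jaw":1}]' 20 
python3 -m pendant '[{"xyz":[0.0055,-0.0003,0],"roll":-5,"jaw":1},{"xyz":[0.0109,-0.001,0],"roll":-10,"jaw":1},{"xyz":[0.0109,-0.001,0],"roll":-10,"jaw":1},{"xyz":[0.0109,-0.001,0],"roll":-10,"jaw":1},{"xyz":[0.0109,-0.001,0],"roll":-10,"jaw":0.6},{"xyz":[0.0109,-0.001,0],"roll":-10,"jaw":0.6},{"xyz":[0.0109,-0.001,-0.06],"roll":-10,"jaw":0.6},{"xyz":[0.0109,-0.001,-0.1],"roll":-10,"jaw":0.6}]' 20 
python3 go.py 400 -150 230 -80
```

```text
time_s: 11.2
ee_pos: [544.5, -410.0, 107.4]
ee_rot: [179.9, -0.1, -1.8]
force: [-1.0, -3.9, 6.4]
gripper_width: 14.0
time_s: 12.2
ee_pos: [554.8, -407.6, 207.3]
ee_rot: [-179.9, -0.0, 7.9]
force: [0.7, -1.1, 0.5]
gripper_width: 36.5
at [ 554.8 -407.6  207.3] az 7.9 t 12.2 F [ 0.7 -1.1  0.5] w 36.5 q6 -45.2
shift [-0.1179, -0.2765, -0.0224] roll 87.9
```

```bash

python3 -m pendant '[{"xyz":[0,-0.05,-0.02],"roll":10,"jaw":0.3},{"xyz":[0,-0.1,-0.02],"roll":20,"jaw":0.3},{"xyz":[0,-0.14,-0.02],"roll":30,"jaw":0.3},{"xyz":[0,-0.14,-0.02],"roll":40,"jaw":0.3},{"xyz":[0,-0.14,-0.02],"roll":50,"jaw":0.3},{"xyz":[0,-0.14,-0.02],"roll":60,"jaw":0.3},{"xyz":[0,-0.14,-0.02],"roll":70,"jaw":0.3},{"xyz":[0,-0.14,-0.02],"roll":80,"jaw":0.3}]' 25 
cat > pieces.py <<'E'
from h import *; import sys
im,d=grab("top"); P=cloud("top",d); Z=P[...,2]; tag=sys.argv[1]
cv2.imwrite(f"pics/p{tag}.png",im)
b=np.zeros(Z.shape,bool); b[150:310,255:400]=1
m=(b&(Z>16)&(Z<60)).astype(np.uint8); n,l,s,c=cv2.connectedComponentsWithStats(m)
for i in range(1,n):
    if s[i,4]<100: continue
    q=P[l==i]; r=cv2.minAreaRect(q[:,:2].astype(np.float32))
    t=q[q[:,2]>34]; rt=cv2.minAreaRect(t[:,:2].astype(np.float32)); full=np.array(r[0]); body=np.array(rt[0])
    mu=q[:,:2]-q[:,:2].mean(0); ax=np.linalg.svd(mu,full_matrices=False)[2][0]; 
    if ax[0]<0: ax=-ax
    print(c[i].round(),"full",full.round(1),np.round(r[1],1),round(r[2],1),"| top",body.round(1),np.round(rt[1],1),round(rt[2],1),"pca az",np.degrees(np.arctan2(ax[1],ax[0])).round(1),"body->full az",np.degrees(np.arctan2(*(full-body)[::-1])).round(1),"len",np.linalg.norm(full-body).round(1))
# hasp tab / iso
pan=np.zeros(Z.shape,bool); pan[180:290,405:560]=1
n,l,s,c=cv2.connectedComponentsWithStats((pan&(Z>100)&(Z<135)).astype(np.uint8))
for i in range(1,n):
    if s[i,4]<15: continue
    q=P[l==i]; r=cv2.minAreaRect(q[:,:2].astype(np.float32)); print("panel hi",c[i].round(),np.round(r,1) if 0 else r)
E
python3 pieces.py 1; python3 go.py 480 0 200 90
```

```text
time_s: 13.2
ee_pos: [534.9, -268.7, 225.1]
ee_rot: [179.9, 0.1, -72.4]
force: [-0.3, -0.1, -0.5]
gripper_width: 63.8
[335. 188.] full [622.1 -20.8] [64.8 37.1] 18.8 | top [607.4 -25.1] [31.3 33.4] 88.9 pca az 17.1 body->full az 16.5 len 15.4
[340. 225.] full [532.1 -30.6] [64.5 36.6] 11.3 | top [518.7 -33.4] [32.6 33.6] 16.7 pca az 9.5 body->full az 11.7 len 13.7
[344. 258.] full [455.5 -36.9] [69.9 34.6] 20.4 | top [443.2 -41.4] [43.8 34.5] 18.9 pca az 19.4 body->full az 20.0 len 13.0
[307. 269.] full [427.   47.2] [36.  59.7] 79.9 | top [427.1  47.2] [35.9 29.8] 80.0 pca az -10.9 body->full az 172.5 len 0.2
panel hi [445. 240.] ((485.28082275390625, -252.35647583007812), (69.94790649414062, 37.87727737426758), 79.14105987548828)
at [ 535.  -268.7  225.1] az -72.6 t 13.2 F [ 0.4 -0.7  0. ] w 64.1 q6 44.8
shift [-0.2728, -0.0278, 0.0257] roll -162.6
```

```bash
python3 go.py 443.2 -41.4 140 -70.2
python3 -m pendant '[{"xyz":[-0.055,0.005,0.015],"roll":0,"jaw":0.3},{"xyz":[-0.11,0.009,0.03],"roll":0,"jaw":0.3},{"xyz":[-0.165,0.013,0.05],"roll":0,"jaw":0.3},{"xyz":[-0.21,0.017,0.07],"roll":0,"jaw":0.3},{"xyz":[-0.24,0.019,0.085],"roll":0,"jaw":0.3},{"xyz":[-0.24,0.019,0.085],"roll":-2,"jaw":0.3},{"xyz":[-0.24,0.019,0.085],"roll":-2,"jaw":0.3},{"xyz":[-0.24,0.019,0.085],"roll":-2,"jaw":0.3}]' 25 
python3 pieces.py 2; python3 go.py 443.2 -41.4 14 -70.2
```

```text
at [ 535.  -268.7  225.1] az -72.6 t 13.2 F [ 0.4 -0.7  0. ] w 64.1 q6 44.8
shift [-0.2442, 0.0196, 0.0857] roll -2.4
time_s: 14.25
ee_pos: [444.6, -47.9, 141.5]
ee_rot: [-179.9, -0.0, -70.1]
force: [1.3, 0.9, 0.4]
gripper_width: 63.9
[335. 188.] full [622.3 -20.8] [64.7 37.5] 19.1 | top [608.7 -24.6] [32.2 33. ] 20.5 pca az 16.6 body->full az 15.4 len 14.1
[303. 273.] full [420.   61.3] [56.9 24.9] 18.7 | top [427.9  56.1] [30.1 18.3] 1.5 pca az 10.1 body->full az 146.6 len 9.4
panel hi [513. 205.] ((555.425048828125, -407.41351318359375), (13.879459381103516, 13.534131050109863), 11.003453254699707)
panel hi [445. 239.] ((481.7275085449219, -252.68006896972656), (37.19927215576172, 70.24076843261719), 26.37702751159668)
at [444.5 -47.8 141.4] az -70.2 t 14.3 F [-0.2 -0.3  0.5] w 63.5 q6 62.5
shift [-0.0066, -0.0008, 0.1274] roll 0.0
```

View pics/p2.png

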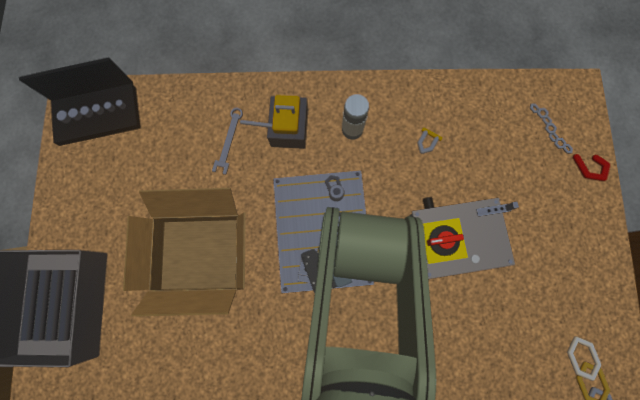

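The view confirms it: the handle is off and the hasp is fully out, with its tab at (555,-407), about 1.57 rad. Next I'll grasp the clamp.

```bash

python3 -m pendant '[{"xyz":[-0.0066,-0.001,0.03],"roll":0,"jaw":0.3},{"xyz":[-0.0066,-0.001,0.06],"roll":0,"jaw":0.3},{"xyz":[-0.0066,-0.001,0.09],"roll":0,"jaw":0.3},{"xyz":[-0.0066,-0.001,0.115],"roll":0,"jaw":0.3},{"xyz":[-0.0066,-0.001,0.127],"roll":0,"jaw":0.3},{"xyz":[-0.0066,-0.001,0.127],"roll":0,"jaw":0.3},{"xyz":[-0.0066,-0.001,0.127],"roll":0,"jaw":1},{"xyz":[-0.0066,-0.001,0.127],"roll":0,"jaw":1}]' 35 
python3 -m pendant '[{"xyz":[0,0,0],"roll":0,"jaw":1},{"xyz":[0,0,0],"roll":0,"jaw":1},{"xyz":[0,0,0],"roll":0,"jaw":1},{"xyz":[0,0,-0.03],"roll":0,"jaw":1},{"xyz":[0,0,-0.07],"roll":0,"jaw":1},{"xyz":[0,0,-0.12],"roll":0,"jaw":1},{"xyz":[0,0,-0.17],"roll":0,"jaw":1},{"xyz":[0,0,-0.2],"roll":0,"jaw":1}]' 40 
python3 go.py 413 350 210 -89.3
```

```text
time_s: 15.3
ee_pos: [443.1, -40.5, 14.8]
ee_rot: [-179.9, -0.0, -70.1]
force: [-0.2, -0.1, -0.4]
gripper_width: 46.5
time_s: 16.3
ee_pos: [442.4, -40.2, 215.7]
ee_rot: [-179.9, -0.0, -70.1]
force: [1.1, -0.4, -2.7]
gripper_width: 34.0
at [442.4 -40.2 215.7] az -70.1 t 16.3 F [ 1.1 -0.4 -2.7] w 34.0 q6 63.4
shift [-0.3769, -0.1052, 0.0058] roll 19.2
```

```bash

python3 -m pendant '[{"xyz":[-0.05,-0.014,0],"roll":3,"jaw":1},{"xyz":[-0.1,-0.028,0],"roll":6,"jaw":1},{"xyz":[-0.15,-0.042,0],"roll":9,"jaw":1},{"xyz":[-0.2,-0.056,0],"roll":12,"jaw":1},{"xyz":[-0.25,-0.07,0],"roll":15,"jaw":1},{"xyz":[-0.3,-0.084,0],"roll":18,"jaw":1},{"xyz":[-0.35,-0.098,0],"roll":19.2,"jaw":1},{"xyz":[-0.372,-0.104,0],"roll":19.2,"jaw":1}]' 40 
python3 go.py 413 345 10 -89.3
```

```text
time_s: 17.3
ee_pos: [412.3, 346.9, 212.6]
ee_rot: [179.9, -0.1, -89.2]
force: [-0.1, -0.6, -2.5]
gripper_width: 33.5
at [412.3 346.9 212.6] az -89.2 t 17.3 F [-0.1 -0.6 -2.5] w 33.5 q6 128.0
shift [0.0017, -0.0011, 0.2026] roll 0.1
```

```bash

python3 -m pendant '[{"xyz":[0.0017,-0.001,0.05],"roll":0,"jaw":1},{"xyz":[0.0017,-0.001,0.1],"roll":0,"jaw":1},{"xyz":[0.0017,-0.001,0.14],"roll":0,"jaw":1},{"xyz":[0.0017,-0.001,0.17],"roll":0,"jaw":1},{"xyz":[0.0017,-0.001,0.19],"roll":0,"jaw":1},{"xyz":[0.0017,-0.001,0.201],"roll":0,"jaw":1},{"xyz":[0.0017,-0.001,0.201],"roll":0,"jaw":1},{"xyz":[0.0017,-0.001,0.201],"roll":0,"jaw":0.4}]' 40 
python3 -m pendant '[{"xyz":[0,0,0],"roll":0,"jaw":0.4},{"xyz":[0,0,0],"roll":0,"jaw":0.4},{"xyz":[0,0,-0.03],"roll":0,"jaw":0.4},{"xyz":[0,0,-0.06],"roll":0,"jaw":0.4},{"xyz":[0,0,-0.1],"roll":0,"jaw":0.4},{"xyz":[0,0,-0.15],"roll":0,"jaw":0.3},{"xyz":[0,0,-0.2],"roll":0,"jaw":0.3},{"xyz":[0,0,-0.2],"roll":0,"jaw":0.3}]' 40 
python3 pieces.py 3 | head -4; python3 go.py 427 47.2 140 -100
```

```text
time_s: 18.3
ee_pos: [415.3, 343.7, 14.0]
ee_rot: [-179.9, 0.1, -89.3]
force: [0.1, -1.0, 0.1]
gripper_width: 41.3
time_s: 19.3
ee_pos: [416.5, 344.7, 217.8]
ee_rot: [-179.5, 0.4, -89.3]
force: [0.6, 0.3, -0.2]
gripper_width: 63.9
[335. 188.] full [622.7 -20.5] [65.1 36.8] 18.9 | top [608.1 -24.7] [33.2 34.2] 14.1 pca az 17.0 body->full az 16.2 len 15.2
[340. 225.] full [531.9 -30.5] [64.6 36.4] 11.0 | top [518.3 -34. ] [32.9 33.4] 44.3 pca az 9.4 body->full az 14.3 len 14.0
[307. 269.] full [427.   47.2] [36.1 59.9] 80.0 | top [427.1  47.2] [36.  29.9] 80.2 pca az -10.7 body->full az -178.0 len 0.1
panel hi [513. 205.] ((555.4393920898438, -408.0316467285156), (13.821571350097656, 13.221366882324219), 10.489278793334961)
at [415.2 343.6 215.1] az -89.3 t 19.4 F [0.7 0.  0.1] w 64.0 q6 127.7
shift [0.2968, -0.0079, 0.0742] roll 10.7
```

```bash

python3 -m pendant '[{"xyz":[0.05,0,0],"roll":3,"jaw":0.3},{"xyz":[0.1,-0.002,0],"roll":6,"jaw":0.3},{"xyz":[0.15,-0.004,0],"roll":9,"jaw":0.3},{"xyz":[0.2,-0.006,0.02],"roll":10.7,"jaw":0.3},{"xyz":[0.25,-0.007,0.05],"roll":10.7,"jaw":0.3},{"xyz":[0.297,-0.008,0.074],"roll":10.7,"jaw":0.3},{"xyz":[0.297,-0.008,0.074],"roll":10.7,"jaw":0.3},{"xyz":[0.297,-0.008,0.074],"roll":10.7,"jaw":0.3}]' 25 
python3 go.py 427 47.2 14 -100
```

```text
time_s: 20.35
ee_pos: [425.9, 46.6, 138.5]
ee_rot: [179.9, 0.0, -100.0]
force: [0.1, 0.3, 0.8]
gripper_width: 64.2
at [425.9  46.6 138.5] az -100.0 t 20.4 F [0.1 0.3 0.8] w 64.2 q6 104.7
shift [-0.0008, -0.0011, 0.1245] roll -0.0
```

```bash

python3 -m pendant '[{"xyz":[-0.001,-0.001,0.03],"roll":0,"jaw":0.3},{"xyz":[-0.001,-0.001,0.06],"roll":0,"jaw":0.3},{"xyz":[-0.001,-0.001,0.09],"roll":0,"jaw":0.3},{"xyz":[-0.001,-0.001,0.115],"roll":0,"jaw":0.3},{"xyz":[-0.001,-0.001,0.125],"roll":0,"jaw":0.3},{"xyz":[-0.001,-0.001,0.125],"roll":0,"jaw":0.3},{"xyz":[-0.001,-0.001,0.125],"roll":0,"jaw":1},{"xyz":[-0.001,-0.001,0.125],"roll":0,"jaw":1}]' 40 
python3 -m pendant '[{"xyz":[0,0,0],"roll":0,"jaw":1},{"xyz":[0,0,0],"roll":0,"jaw":1},{"xyz":[0,0,0],"roll":0,"jaw":1},{"xyz":[0,0,-0.03],"roll":0,"jaw":1},{"xyz":[0,0,-0.07],"roll":0,"jaw":1},{"xyz":[0,0,-0.12],"roll":0,"jaw":1},{"xyz":[0,0,-0.17],"roll":0,"jaw":1},{"xyz":[0,0,-0.2],"roll":0,"jaw":1}]' 40 
python3 go.py 420 265 212 -89.3
```

```text
time_s: 21.35
ee_pos: [428.1, 47.2, 14.8]
ee_rot: [-179.9, 0.0, -100.0]
force: [0.4, 0.6, -0.7]
gripper_width: 46.7
time_s: 22.35
ee_pos: [427.5, 47.0, 215.8]
ee_rot: [-179.9, 0.0, -100.0]
force: [0.7, 0.6, -3.6]
gripper_width: 36.0
at [427.5  47.  215.8] az -100.0 t 22.4 F [ 0.7  0.6 -3.6] w 36.0 q6 104.7
shift [-0.2134, 0.0453, 0.0039] roll -10.7
```

```bash

python3 -m pendant '[{"xyz":[-0.05,0.01,0],"roll":-3,"jaw":1},{"xyz":[-0.1,0.02,0],"roll":-6,"jaw":1},{"xyz":[-0.15,0.03,0],"roll":-9,"jaw":1},{"xyz":[-0.19,0.04,0],"roll":-10.7,"jaw":1},{"xyz":[-0.213,0.045,0.002],"roll":-10.7,"jaw":1},{"xyz":[-0.213,0.045,0.002],"roll":-10.7,"jaw":1},{"xyz":[-0.213,0.045,0.002],"roll":-10.7,"jaw":1},{"xyz":[-0.213,0.045,0.002],"roll":-10.7,"jaw":1}]' 40 
python3 go.py 420 265 10 -89.3
```

```text
time_s: 23.35
ee_pos: [419.9, 263.6, 211.8]
ee_rot: [180.0, -0.0, -89.4]
force: [-0.2, -0.4, -2.9]
gripper_width: 35.8
at [419.9 263.6 211.8] az -89.4 t 23.4 F [-0.2 -0.4 -2.9] w 35.8 q6 120.2
shift [-0.0015, -0.0002, 0.2018] roll -0.1
```

```bash

python3 -m pendant '[{"xyz":[-0.0015,0,0.05],"roll":0,"jaw":1},{"xyz":[-0.0015,0,0.1],"roll":0,"jaw":1},{"xyz":[-0.0015,0,0.14],"roll":0,"jaw":1},{"xyz":[-0.0015,0,0.17],"roll":0,"jaw":1},{"xyz":[-0.0015,0,0.19],"roll":0,"jaw":1},{"xyz":[-0.0015,0,0.2],"roll":0,"jaw":1},{"xyz":[-0.0015,0,0.2],"roll":0,"jaw":1},{"xyz":[-0.0015,0,0.2],"roll":0,"jaw":0.4}]' 40 
python3 -m pendant '[{"xyz":[0,0,0],"roll":0,"jaw":0.4},{"xyz":[0,0,0],"roll":0,"jaw":0.4},{"xyz":[0,0,-0.03],"roll":0,"jaw":0.4},{"xyz":[0,0,-0.06],"roll":0,"jaw":0.4},{"xyz":[0,0,-0.1],"roll":0,"jaw":0.4},{"xyz":[0,0,-0.15],"roll":0,"jaw":0.3},{"xyz":[0,0,-0.2],"roll":0,"jaw":0.3},{"xyz":[0,0,-0.2],"roll":0,"jaw":0.3}]' 40 
python3 pieces.py 4 | head -4; python3 go.py 518.5 -33.5 140 -79.3
```

```text
time_s: 24.35
ee_pos: [421.0, 266.5, 13.1]
ee_rot: [-179.9, 0.1, -89.3]
force: [0.8, 0.6, 0.7]
gripper_width: 43.2
time_s: 25.35
ee_pos: [422.1, 267.5, 216.4]
ee_rot: [-179.5, 0.3, -89.3]
force: [-0.0, 0.1, -0.2]
gripper_width: 63.8
[335. 188.] full [622.3 -20.6] [64.9 36.9] 19.1 | top [609.1 -24.7] [32.9 33.8] 39.8 pca az 16.9 body->full az 17.4 len 13.8
[340. 225.] full [532.2 -30.5] [65.3 36.4] 10.8 | top [518.2 -33.8] [33.2 33.1] 44.2 pca az 9.5 body->full az 13.2 len 14.4
panel hi [513. 205.] ((555.2800903320312, -407.943359375), (13.836585998535156, 13.876507759094238), 10.941998481750488)
panel hi [445. 240.] ((485.3343200683594, -252.4098358154297), (70.77185821533203, 37.344242095947266), 79.7689437866211)
at [420.6 266.6 213.8] az -89.3 t 25.4 F [-0.1  0.5 -0.4] w 64.2 q6 120.3
shift [0.3014, -0.0939, 0.0735] roll -10.0
```

```bash

python3 -m pendant '[{"xyz":[0.05,-0.016,0],"roll":-3,"jaw":0.3},{"xyz":[0.1,-0.032,0],"roll":-6,"jaw":0.3},{"xyz":[0.15,-0.047,0],"roll":-9,"jaw":0.3},{"xyz":[0.2,-0.063,0.02],"roll":-10,"jaw":0.3},{"xyz":[0.25,-0.08,0.05],"roll":-10,"jaw":0.3},{"xyz":[0.301,-0.094,0.073],"roll":-10,"jaw":0.3},{"xyz":[0.301,-0.094,0.073],"roll":-10,"jaw":0.3},{"xyz":[0.301,-0.094,0.073],"roll":-10,"jaw":0.3}]' 25 
python3 go.py 518.4 -33.6 14 -79.3
```

```text
time_s: 26.4
ee_pos: [516.7, -33.3, 138.0]
ee_rot: [179.9, 0.1, -79.3]
force: [-0.1, -0.7, -0.2]
gripper_width: 64.1
at [516.7 -33.3 138. ] az -79.3 t 26.4 F [-0.1 -0.7 -0.2] w 64.1 q6 74.3
shift [0.0007, -0.0019, 0.124] roll -0.0
```

```bash

python3 -m pendant '[{"xyz":[0.001,-0.001,0.03],"roll":0,"jaw":0.3},{"xyz":[0.001,-0.001,0.06],"roll":0,"jaw":0.3},{"xyz":[0.001,-0.001,0.09],"roll":0,"jaw":0.3},{"xyz":[0.001,-0.001,0.115],"roll":0,"jaw":0.3},{"xyz":[0.001,-0.001,0.125],"roll":0,"jaw":0.3},{"xyz":[0.001,-0.001,0.125],"roll":0,"jaw":0.3},{"xyz":[0.001,-0.001,0.125],"roll":0,"jaw":1},{"xyz":[0.001,-0.001,0.125],"roll":0,"jaw":1}]' 40 
python3 -m pendant '[{"xyz":[0,0,0],"roll":0,"jaw":1},{"xyz":[0,0,0],"roll":0,"jaw":1},{"xyz":[0,0,0],"roll":0,"jaw":1},{"xyz":[0,0,-0.03],"roll":0,"jaw":1},{"xyz":[0,0,-0.07],"roll":0,"jaw":1},{"xyz":[0,0,-0.12],"roll":0,"jaw":1},{"xyz":[0,0,-0.17],"roll":0,"jaw":1},{"xyz":[0,0,-0.2],"roll":0,"jaw":1}]' 40 
python3 go.py 494 345 212 -89.3
```

```text
time_s: 27.4
ee_pos: [519.5, -34.5, 14.9]
ee_rot: [-179.9, -0.0, -79.3]
force: [0.1, 0.4, -0.0]
gripper_width: 46.9
time_s: 28.4
ee_pos: [519.1, -34.8, 215.9]
ee_rot: [-179.9, -0.0, -79.3]
force: [0.1, -0.6, -3.7]
gripper_width: 36.6
at [519.1 -34.8 215.9] az -79.3 t 28.4 F [ 0.1 -0.6 -3.7] w 36.6 q6 74.2
shift [-0.3778, -0.0458, 0.0037] roll 10.0
```

```bash

python3 -m pendant '[{"xyz":[-0.055,-0.006,0],"roll":2,"jaw":1},{"xyz":[-0.11,-0.012,0],"roll":4,"jaw":1},{"xyz":[-0.165,-0.018,0],"roll":6,"jaw":1},{"xyz":[-0.22,-0.025,0],"roll":8,"jaw":1},{"xyz":[-0.275,-0.031,0],"roll":10,"jaw":1},{"xyz":[-0.33,-0.039,0],"roll":10,"jaw":1},{"xyz":[-0.378,-0.046,0.002],"roll":10,"jaw":1},{"xyz":[-0.378,-0.046,0.002],"roll":10,"jaw":1}]' 40 
python3 go.py 494 345 10 -89.3
```

```text
time_s: 29.4
ee_pos: [492.8, 348.2, 210.2]
ee_rot: [179.9, -0.0, -89.1]
force: [-1.0, -0.4, -3.2]
gripper_width: 36.6
at [492.8 348.2 210.2] az -89.1 t 29.4 F [-1.  -0.4 -3.2] w 36.6 q6 123.2
shift [0.0031, -0.0016, 0.2002] roll 0.2
```

```bash

python3 -m pendant '[{"xyz":[0.003,-0.001,0.05],"roll":0,"jaw":1},{"xyz":[0.003,-0.001,0.1],"roll":0,"jaw":1},{"xyz":[0.003,-0.001,0.14],"roll":0,"jaw":1},{"xyz":[0.003,-0.001,0.17],"roll":0,"jaw":1},{"xyz":[0.003,-0.001,0.19],"roll":0,"jaw":1},{"xyz":[0.003,-0.001,0.2],"roll":0,"jaw":1},{"xyz":[0.003,-0.001,0.2],"roll":0,"jaw":1},{"xyz":[0.003,-0.001,0.2],"roll":0,"jaw":0.4}]' 40 
python3 -m pendant '[{"xyz":[0,0,0],"roll":0,"jaw":0.4},{"xyz":[0,0,0],"roll":0,"jaw":0.4},{"xyz":[0,0,-0.03],"roll":0,"jaw":0.4},{"xyz":[0,0,-0.06],"roll":0,"jaw":0.4},{"xyz":[0,0,-0.1],"roll":0,"jaw":0.4},{"xyz":[0,0,-0.15],"roll":0,"jaw":0.3},{"xyz":[0,0,-0.2],"roll":0,"jaw":0.3},{"xyz":[0,0,-0.2],"roll":0,"jaw":0.3}]' 40 
python3 pieces.py 5 | head -4; python3 go.py 608 -25 140 -73
```

```text
time_s: 30.4
ee_pos: [495.8, 342.8, 13.2]
ee_rot: [-179.9, 0.1, -89.3]
force: [-0.2, 0.1, 0.3]
gripper_width: 44.4
time_s: 31.4
ee_pos: [496.9, 344.0, 217.3]
ee_rot: [-179.5, 0.3, -89.3]
force: [-0.4, 0.9, -0.4]
gripper_width: 64.0
[335. 188.] full [622.3 -20.8] [65.5 37. ] 18.8 | top [609.1 -25.6] [33.1 33. ] 59.7 pca az 16.5 body->full az 19.9 len 14.0
panel hi [513. 205.] ((555.3529663085938, -407.8294677734375), (13.894919395446777, 13.471221923828125), 11.693427085876465)
panel hi [445. 240.] ((485.2099304199219, -252.125244140625), (70.59502410888672, 37.50117874145508), 79.45097351074219)
at [495.5 343.  214.3] az -89.3 t 31.4 F [-0.2 -0.7 -0. ] w 63.5 q6 122.9
shift [0.3696, -0.1076, 0.0737] roll -16.3
```

```bash

python3 -m pendant '[{"xyz":[0.055,-0.016,0],"roll":-3,"jaw":0.3},{"xyz":[0.11,-0.032,0],"roll":-6,"jaw":0.3},{"xyz":[0.165,-0.048,0],"roll":-9,"jaw":0.3},{"xyz":[0.22,-0.064,0.02],"roll":-12,"jaw":0.3},{"xyz":[0.275,-0.08,0.04],"roll":-15,"jaw":0.3},{"xyz":[0.33,-0.096,0.06],"roll":-16.3,"jaw":0.3},{"xyz":[0.37,-0.1075,0.073],"roll":-16.3,"jaw":0.3},{"xyz":[0.37,-0.1075,0.073],"roll":-16.3,"jaw":0.3}]' 25 
python3 go.py 608.3 -25 14 -73
```

```text
time_s: 32.45
ee_pos: [605.5, -28.8, 135.7]
ee_rot: [179.7, 0.1, -73.2]
force: [0.0, -0.0, -0.6]
gripper_width: 63.9
at [605.5 -28.8 135.7] az -73.2 t 32.5 F [ 0.  -0.  -0.6] w 63.9 q6 69.4
shift [-0.0026, -0.0045, 0.1217] roll -0.2
```

```bash

python3 -m pendant '[{"xyz":[0,-0.001,0.03],"roll":0,"jaw":0.3},{"xyz":[0,-0.001,0.06],"roll":0,"jaw":0.3},{"xyz":[0,-0.001,0.09],"roll":0,"jaw":0.3},{"xyz":[0,-0.001,0.115],"roll":0,"jaw":0.3},{"xyz":[0,-0.001,0.125],"roll":0,"jaw":0.3},{"xyz":[0,-0.001,0.125],"roll":0,"jaw":0.3},{"xyz":[0,-0.001,0.125],"roll":0,"jaw":1},{"xyz":[0,-0.001,0.125],"roll":0,"jaw":1}]' 40 
python3 -m pendant '[{"xyz":[0,0,0],"roll":0,"jaw":1},{"xyz":[0,0,0],"roll":0,"jaw":1},{"xyz":[0,0,0],"roll":0,"jaw":1},{"xyz":[0,0,-0.03],"roll":0,"jaw":1},{"xyz":[0,0,-0.07],"roll":0,"jaw":1},{"xyz":[0,0,-0.12],"roll":0,"jaw":1},{"xyz":[0,0,-0.17],"roll":0,"jaw":1},{"xyz":[0,0,-0.2],"roll":0,"jaw":1}]' 40 
python3 go.py 495 265 212 -89.3
```

```text
time_s: 33.45
ee_pos: [608.5, -25.8, 15.0]
ee_rot: [-179.9, -0.0, -73.0]
force: [0.3, -0.0, 0.4]
gripper_width: 46.7
time_s: 34.45
ee_pos: [608.2, -26.0, 216.0]
ee_rot: [-179.9, -0.0, -73.0]
force: [0.3, 0.4, -2.0]
gripper_width: 37.0
at [608.2 -26.  216. ] az -73.0 t 34.5 F [ 0.3  0.4 -2. ] w 37.0 q6 69.5
shift [-0.3114, 0.0231, 0.0037] roll 16.3
```

```bash

python3 -m pendant '[{"xyz":[-0.05,0.004,0],"roll":3,"jaw":1},{"xyz":[-0.1,0.008,0],"roll":6,"jaw":1},{"xyz":[-0.15,0.012,0],"roll":9,"jaw":1},{"xyz":[-0.2,0.016,0],"roll":12,"jaw":1},{"xyz":[-0.25,0.02,0],"roll":15,"jaw":1},{"xyz":[-0.3,0.023,0],"roll":16.3,"jaw":1},{"xyz":[-0.3114,0.023,0.002],"roll":16.3,"jaw":1},{"xyz":[-0.3114,0.023,0.002],"roll":16.3,"jaw":1}]' 40 
python3 go.py 495 265 10 -89.3
```

```text
time_s: 35.45
ee_pos: [494.3, 265.1, 211.0]
ee_rot: [179.9, -0.1, -89.2]
force: [0.2, -0.3, -1.8]
gripper_width: 36.7
at [494.3 265.1 211. ] az -89.2 t 35.5 F [ 0.2 -0.3 -1.8] w 36.7 q6 116.3
shift [-0.0002, -0.001, 0.201] roll 0.1
```

```bash

python3 -m pendant '[{"xyz":[0,0,0.05],"roll":0,"jaw":1},{"xyz":[0,0,0.1],"roll":0,"jaw":1},{"xyz":[0,0,0.14],"roll":0,"jaw":1},{"xyz":[0,0,0.17],"roll":0,"jaw":1},{"xyz":[0,0,0.19],"roll":0,"jaw":1},{"xyz":[0,0,0.2],"roll":0,"jaw":1},{"xyz":[0,0,0.2],"roll":0,"jaw":1},{"xyz":[0,0,0.2],"roll":0,"jaw":0.4}]' 40 
python3 -m pendant '[{"xyz":[0,0,0],"roll":0,"jaw":0.4},{"xyz":[0,0,0],"roll":0,"jaw":0.4},{"xyz":[0,0,-0.03],"roll":0,"jaw":0.4},{"xyz":[0,0,-0.06],"roll":0,"jaw":0.4},{"xyz":[0,0,-0.1],"roll":0,"jaw":0.4},{"xyz":[0,0,-0.15],"roll":0,"jaw":0.4},{"xyz":[0,0,-0.2],"roll":0,"jaw":0.6},{"xyz":[0,0,-0.2],"roll":0,"jaw":1}]' 40 
python3 -m pendant '[{"xyz":[0.05,0,0],"roll":0,"jaw":1},{"xyz":[0.1,0,0],"roll":0,"jaw":1},{"xyz":[0.15,0,0],"roll":0,"jaw":1},{"xyz":[0.2,0,0],"roll":0,"jaw":1},{"xyz":[0.25,0,0],"roll":0,"jaw":1},{"xyz":[0.28,0,0],"roll":0,"jaw":1},{"xyz":[0.28,0,0],"roll":0,"jaw":1},{"xyz":[0.28,0,0],"roll":0,"jaw":1}]' 40 
cat > car.py <<'E'
from h import *; import sys
im,d=grab("top"); P=cloud("top",d); cv2.imwrite(f"pics/c{sys.argv[1]}.png",cv2.resize(im[165:345,100:270],(680,720))[:600])
# flap angles from points beyond rim; carton frame
c=np.array([466,304.9]); a=np.radians(0.8); Q=P.copy(); w=P[...,:2]-c
x=w[...,0]*np.cos(a)+w[...,1]*np.sin(a); y=-w[...,0]*np.sin(a)+w[...,1]*np.cos(a); z=P[...,2]
for n,s,o,h,lat in(("left",y-100,x,67,60),("right",-y-100,x,67,60),("front",-x-85,y,71,70),("back",x-85,y,71,70)):
    m=(abs(o)<lat)&(s>-90)&(s<85)&(z>h+6)&(s+0*z<85)
    r=np.hypot(s,z-h); m&=(r>25)&(r<90)&(s>-30)
    if m.sum()>30: print(n,"angle",np.round(np.percentile(np.arctan2(z-h,-s)[m],[15,50,85]),2),m.sum(), "s,z max",np.nanmax(s[m]).round(),np.nanmax(z[m]).round())
    else: print(n,"none standing",m.sum())
m=(abs(x)<75)&(abs(y)<90)&(z>10)&(z<60)
print("contents zmax",np.nanmax(z[m]) if m.any() else None)
m=(abs(x)<80)&(abs(y)<95); print("inside z pct",np.nanpercentile(z[m],[2,50,90,98]).round(1))
E
python3 car.py 1; python3 go.py 466 305 200 -89.3
```

```text
time_s: 36.45
ee_pos: [495.9, 265.2, 13.1]
ee_rot: [-179.9, 0.1, -89.3]
force: [0.4, -0.4, -0.2]
gripper_width: 44.3
time_s: 37.45
ee_pos: [497.0, 266.4, 217.0]
ee_rot: [-179.5, 0.3, -89.3]
force: [-0.2, 0.5, 0.1]
gripper_width: 37.7
time_s: 38.45
ee_pos: [497.8, -14.2, 211.3]
ee_rot: [179.9, 0.0, -89.3]
force: [-0.1, 0.2, 0.8]
gripper_width: 0.5
left angle [2.28 2.33 2.37] 905 s,z max 44.0 113.0
right angle [2.35 2.37 2.4 ] 626 s,z max 47.0 112.0
front angle [2.06 2.09 2.11] 1189 s,z max 45.0 145.0
back angle [2.09 2.12 2.15] 1261 s,z max 48.0 143.0
contents zmax 39.47041811982581
inside z pct [ 0.9  5.6 35.3 58.1]
at [497.9 -13.9 211.5] az -89.2 t 38.5 F [-0.2 -0.1  0.2] w 0.7 q6 86.3
shift [-0.3193, 0.0277, 0.0117] roll 0.1
```

View pics/c1.png

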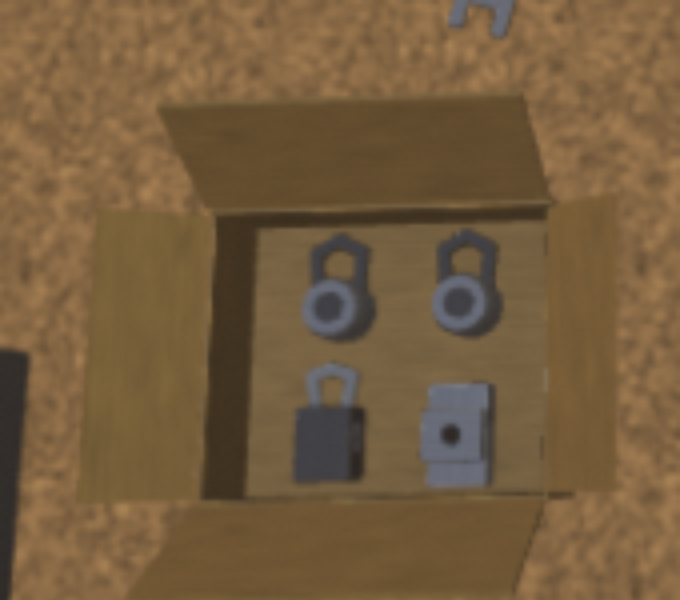

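All four pieces lie flat in the carton at crop (335,305), (465,300), (330,435) and (455,435), below the rim. The side flaps are at about 2.35 rad, and the front and back at about 2.1. Next I'll fold the side flaps with the fingers shut.

```bash

python3 - <<'E'
from h import *
z=np.load("top0.npz")["P"]
m=(z[...,0]>330)&(z[...,0]<600)&(z[...,1]>455)&(z[...,1]<640)&(z[...,2]>15)
q=z[m]; print(len(q), q[:,1].min(), np.percentile(q[:,0],[1,99]), q[:,2].max())
E
python3 -m pendant '[{"xyz":[-0.04,0.008,0],"roll":-10,"jaw":1},{"xyz":[-0.08,0.016,0],"roll":-20,"jaw":1},{"xyz":[-0.12,0.024,0],"roll":-30,"jaw":1},{"xyz":[-0.149,0.031,0],"roll":-40,"jaw":1},{"xyz":[-0.149,0.031,0],"roll":-50,"jaw":1},{"xyz":[-0.149,0.031,0],"roll":-60,"jaw":1},{"xyz":[-0.149,0.031,0],"roll":-70,"jaw":1},{"xyz":[-0.149,0.031,0],"roll":-80,"jaw":1}]' 25 
python3 go.py 466 135 85 0
```

```text
2756 535.3214867715652 [331.28635155 471.64151236] 113.31404990122417
time_s: 39.5
ee_pos: [464.8, 135.1, 211.7]
ee_rot: [-180.0, 0.0, -8.8]
force: [0.3, 0.4, 0.1]
gripper_width: 0.4
at [464.8 135.1 211.7] az -8.8 t 39.5 F [0.3 0.4 0.1] w 0.4 q6 23.7
shift [0.0012, -0.0, 0.1267] roll -8.8
```

```bash

python3 -m pendant '[{"xyz":[0.001,0,0.02],"roll":-8.8,"jaw":1},{"xyz":[0.001,0,0.05],"roll":-8.8,"jaw":1},{"xyz":[0.001,0,0.08],"roll":-8.8,"jaw":1},{"xyz":[0.001,0,0.11],"roll":-8.8,"jaw":1},{"xyz":[0.001,0,0.126],"roll":-8.8,"jaw":1},{"xyz":[0.001,0,0.126],"roll":-8.8,"jaw":1},{"xyz":[0.001,0,0.126],"roll":-8.8,"jaw":1},{"xyz":[0.001,0,0.126],"roll":-8.8,"jaw":1}]' 25 
python3 -m pendant '[{"xyz":[0,-0.02,0],"roll":0,"jaw":1},{"xyz":[0,-0.035,0],"roll":0,"jaw":1},{"xyz":[0,-0.05,0],"roll":0,"jaw":1},{"xyz":[0,-0.065,0],"roll":0,"jaw":1},{"xyz":[0,-0.08,0],"roll":0,"jaw":1},{"xyz":[0,-0.09,0],"roll":0,"jaw":1},{"xyz":[0,-0.1,0],"roll":0,"jaw":1},{"xyz":[0,-0.1,0],"roll":0,"jaw":1}]' 25 
python3 -m pendant '[{"xyz":[0,0,0.004],"roll":0,"jaw":1},{"xyz":[0,0,0.007],"roll":0,"jaw":1},{"xyz":[0,0,0.01],"roll":0,"jaw":1},{"xyz":[0,0,0.013],"roll":0,"jaw":1},{"xyz":[0,0,0.013],"roll":0,"jaw":1},{"xyz":[0,0,0.013],"roll":0,"jaw":1},{"xyz":[0,0,0.013],"roll":0,"jaw":1},{"xyz":[0,0,0.013],"roll":0,"jaw":1}]' 25 
python3 go.py 466 235 70 0
```

```text
time_s: 40.5
ee_pos: [466.9, 134.1, 86.8]
ee_rot: [-180.0, -0.1, -0.5]
force: [0.2, 0.8, -0.0]
gripper_width: 0.3
time_s: 41.5
ee_pos: [467.3, 234.5, 85.9]
ee_rot: [-180.0, -0.0, -0.5]
force: [0.0, -0.1, 1.0]
gripper_width: 0.5
time_s: 42.5
ee_pos: [467.3, 233.6, 73.0]
ee_rot: [-180.0, -0.0, -0.5]
force: [0.1, -0.2, 0.2]
gripper_width: 0.4
at [467.3 233.6  73. ] az -0.5 t 42.5 F [ 0.1 -0.2  0.2] w 0.4 q6 25.8
shift [-0.0013, -0.0013, 0.003] roll -0.5
```

```bash

python3 -m pendant '[{"xyz":[0,0,0.002],"roll":0,"jaw":1},{"xyz":[0,0,0.003],"roll":0,"jaw":1},{"xyz":[0,0,0.003],"roll":0,"jaw":1},{"xyz":[0,0,-0.04],"roll":0,"jaw":1},{"xyz":[0,0,-0.09],"roll":0,"jaw":1},{"xyz":[0,0,-0.13],"roll":0,"jaw":1},{"xyz":[0,-0.05,-0.13],"roll":0,"jaw":1},{"xyz":[0,-0.1,-0.13],"roll":0,"jaw":1}]' 25 
python3 -m pendant '[{"xyz":[0,-0.05,0],"roll":0,"jaw":1},{"xyz":[0,-0.1,0],"roll":0,"jaw":1},{"xyz":[0,-0.143,0],"roll":0,"jaw":1},{"xyz":[0,-0.143,0.03],"roll":0,"jaw":1},{"xyz":[0,-0.143,0.07],"roll":0,"jaw":1},{"xyz":[0,-0.143,0.1],"roll":0,"jaw":1},{"xyz":[0,-0.143,0.117],"roll":0,"jaw":1},{"xyz":[0,-0.143,0.117],"roll":0,"jaw":1}]' 25 
python3 go.py 466 375 85 0; python3 car.py 2
```

```text
time_s: 43.5
ee_pos: [468.4, 334.4, 204.0]
ee_rot: [-179.9, -0.1, -0.6]
force: [1.6, -0.3, -0.4]
gripper_width: 0.2
time_s: 44.5
ee_pos: [468.9, 476.2, 84.9]
ee_rot: [179.9, 0.1, -0.5]
force: [0.6, -0.1, -0.1]
gripper_width: 0.6
at [468.9 476.2  84.9] az -0.5 t 44.5 F [ 0.6 -0.1 -0.1] w 0.6 q6 45.0
shift [-0.002, 0.1012, 0.0001] roll -0.5
left angle [2.28 2.33 2.38] 1016 s,z max 60.0 137.0
right none standing 0
front angle [2.05 2.08 2.11] 1190 s,z max 45.0 144.0
back angle [2.09 2.12 2.14] 1254 s,z max 48.0 144.0
contents zmax 38.93729234686384
inside z pct [  1.7  69.7 519.8 530.5]
```

```bash

python3 -m pendant '[{"xyz":[0,0.02,0],"roll":0,"jaw":1},{"xyz":[0,0.035,0],"roll":0,"jaw":1},{"xyz":[0,0.05,0],"roll":0,"jaw":1},{"xyz":[0,0.065,0],"roll":0,"jaw":1},{"xyz":[0,0.08,0],"roll":0,"jaw":1},{"xyz":[0,0.09,0],"roll":0,"jaw":1},{"xyz":[0,0.1,0],"roll":0,"jaw":1},{"xyz":[0,0.1,0],"roll":0,"jaw":1}]' 25 
python3 -m pendant '[{"xyz":[0,0,0.004],"roll":0,"jaw":1},{"xyz":[0,0,0.008],"roll":0,"jaw":1},{"xyz":[0,0,0.012],"roll":0,"jaw":1},{"xyz":[0,0,0.015],"roll":0,"jaw":1},{"xyz":[0,0,0.015],"roll":0,"jaw":1},{"xyz":[0,0,0.015],"roll":0,"jaw":1},{"xyz":[0,0,0.015],"roll":0,"jaw":1},{"xyz":[0,0,0.015],"roll":0,"jaw":1}]' 25 
python3 -m pendant '[{"xyz":[0,0,-0.04],"roll":0,"jaw":1},{"xyz":[0,0,-0.09],"roll":0,"jaw":1},{"xyz":[0,0,-0.13],"roll":0,"jaw":1},{"xyz":[-0.05,0.03,-0.13],"roll":0,"jaw":1},{"xyz":[-0.1,0.06,-0.13],"roll":0,"jaw":1},{"xyz":[-0.15,0.07,-0.13],"roll":0,"jaw":1},{"xyz":[-0.15,0.07,-0.13],"roll":0,"jaw":1},{"xyz":[-0.15,0.07,-0.13],"roll":0,"jaw":1}]' 25 
python3 go.py 316 305 100 0; python3 car.py 3
python3 - <<'E'
from h import *
im,_=grab("scene"); cv2.imwrite("pics/s3.png",cv2.resize(im[90:200,270:430],(800,550)))
E
```

```text
time_s: 45.55
ee_pos: [468.3, 375.6, 85.8]
ee_rot: [179.9, 0.0, -0.5]
force: [-0.4, -0.4, -0.1]
gripper_width: 0.9
time_s: 46.55
ee_pos: [468.5, 376.7, 71.1]
ee_rot: [-180.0, -0.0, -0.5]
force: [0.1, 0.1, 0.1]
gripper_width: 0.1
time_s: 47.55
ee_pos: [318.7, 308.5, 201.5]
ee_rot: [-179.9, -0.1, -0.5]
force: [0.8, -0.9, -0.4]
gripper_width: 0.3
at [318.7 308.5 201.5] az -0.5 t 47.5 F [ 0.8 -0.9 -0.4] w 0.3 q6 43.1
shift [-0.0028, 0.0037, 0.1015] roll -0.5
left none standing 1
right none standing 2
front angle [2.06 2.09 2.11] 1028 s,z max 45.0 144.0
back angle [2.09 2.12 2.14] 1262 s,z max 48.0 143.0
contents zmax 38.76128058157087
inside z pct [  1.8  68.5 321.2 323.9]
```

View pics/s3.png

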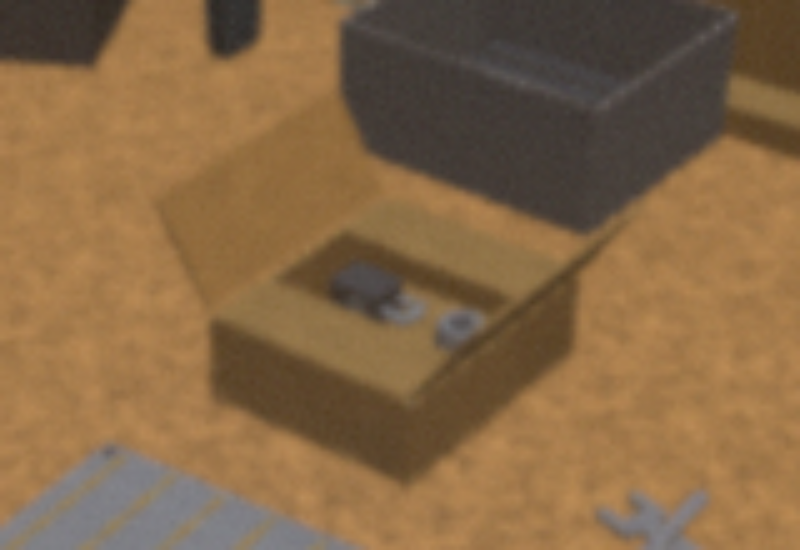

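Both side flaps lie flat and the front and back still stand open. Next is the front flap, then the back.

```bash

python3 -m pendant '[{"xyz":[-0.004,0.003,0.03],"roll":0,"jaw":1},{"xyz":[-0.004,0.003,0.07],"roll":0,"jaw":1},{"xyz":[-0.004,0.003,0.1],"roll":0,"jaw":1},{"xyz":[-0.004,0.003,0.1],"roll":0,"jaw":1},{"xyz":[0.01,0.003,0.1],"roll":0,"jaw":1},{"xyz":[0.025,0.003,0.1],"roll":0,"jaw":1},{"xyz":[0.04,0.003,0.1],"roll":0,"jaw":1},{"xyz":[0.055,0.003,0.1],"roll":0,"jaw":1}]' 25 
python3 -m pendant '[{"xyz":[0.015,0,0],"roll":0,"jaw":1},{"xyz":[0.03,0,0],"roll":0,"jaw":1},{"xyz":[0.045,0,0],"roll":0,"jaw":1},{"xyz":[0.055,0,0],"roll":0,"jaw":1},{"xyz":[0.06,0,0.008],"roll":0,"jaw":1},{"xyz":[0.06,0,0.016],"roll":0,"jaw":1},{"xyz":[0.06,0,0.022],"roll":0,"jaw":1},{"xyz":[0.06,0,0.025],"roll":0,"jaw":1}]' 25 
python3 go.py 432 305 76 0
```

```text
time_s: 48.65
ee_pos: [374.4, 304.7, 101.5]
ee_rot: [-179.9, -0.1, -0.5]
force: [-1.0, 1.0, 0.5]
gripper_width: 0.4
time_s: 49.65
ee_pos: [432.2, 303.7, 75.3]
ee_rot: [180.0, 0.1, -0.5]
force: [-0.6, 0.3, 0.1]
gripper_width: 0.6
at [432.2 303.7  75.3] az -0.5 t 49.6 F [-0.6  0.3  0.1] w 0.6 q6 34.3
shift [-0.0002, -0.0013, -0.0007] roll -0.5
```

```bash

python3 -m pendant '[{"xyz":[0,0,0.002],"roll":0,"jaw":1},{"xyz":[0,0,0.002],"roll":0,"jaw":1},{"xyz":[0,0,-0.04],"roll":0,"jaw":1},{"xyz":[0,0,-0.08],"roll":0,"jaw":1},{"xyz":[0,0,-0.125],"roll":0,"jaw":1},{"xyz":[0.05,0,-0.125],"roll":0,"jaw":1},{"xyz":[0.1,0,-0.125],"roll":0,"jaw":1},{"xyz":[0.15,0,-0.125],"roll":0,"jaw":1}]' 25 
python3 -m pendant '[{"xyz":[0.035,0,0],"roll":0,"jaw":1},{"xyz":[0.035,0,0],"roll":0,"jaw":1},{"xyz":[0.035,0,0.03],"roll":0,"jaw":1},{"xyz":[0.035,0,0.07],"roll":0,"jaw":1},{"xyz":[0.035,0,0.1],"roll":0,"jaw":1},{"xyz":[0.035,0,0.1],"roll":0,"jaw":1},{"xyz":[0.025,0,0.1],"roll":0,"jaw":1},{"xyz":[0.01,0,0.1],"roll":0,"jaw":1}]' 25 
python3 go.py 500 305 100 0; python3 car.py 4
```

```text
time_s: 50.65
ee_pos: [584.3, 302.7, 201.6]
ee_rot: [-180.0, -0.1, -0.5]
force: [0.5, 0.3, -0.3]
gripper_width: 0.3
time_s: 51.65
ee_pos: [593.3, 303.2, 103.2]
ee_rot: [-179.9, -0.2, -0.5]
force: [1.2, -0.0, 1.2]
gripper_width: 0.0
at [593.3 303.2 103.2] az -0.5 t 51.6 F [ 1.2 -0.   1.2] w 0.0 q6 26.6
shift [-0.0933, -0.001, 0.0028] roll -0.5
left none standing 0
right angle [0.23 0.27 0.31] 36 s,z max -24.0 77.0
front none standing 0
back angle [1.86 1.89 1.91] 474 s,z max 53.0 151.0
contents zmax 37.94928596136003
inside z pct [  3.6 524.1 591.4 605.2]
```

```bash

python3 -m pendant '[{"xyz":[-0.015,0,0],"roll":0,"jaw":1},{"xyz":[-0.03,0,0],"roll":0,"jaw":1},{"xyz":[-0.045,0,0],"roll":0,"jaw":1},{"xyz":[-0.06,0,0],"roll":0,"jaw":1},{"xyz":[-0.075,0,0],"roll":0,"jaw":1},{"xyz":[-0.088,0,0],"roll":0,"jaw":1},{"xyz":[-0.093,0,0.01],"roll":0,"jaw":1},{"xyz":[-0.093,0,0.02],"roll":0,"jaw":1}]' 25 
python3 -m pendant '[{"xyz":[0,0,0.004],"roll":0,"jaw":1},{"xyz":[0,0,0.007],"roll":0,"jaw":1},{"xyz":[0,0,0.008],"roll":0,"jaw":1},{"xyz":[0,0,0.008],"roll":0,"jaw":1},{"xyz":[0,0,0.008],"roll":0,"jaw":1},{"xyz":[0,0,-0.04],"roll":0,"jaw":1},{"xyz":[0,0,-0.08],"roll":0,"jaw":1},{"xyz":[0,0,-0.13],"roll":0,"jaw":1}]' 25 
python3 -m pendant '[{"xyz":[-0.01,0.05,0],"roll":0,"jaw":1},{"xyz":[-0.02,0.1,0],"roll":0,"jaw":1},{"xyz":[-0.03,0.15,0],"roll":0,"jaw":1},{"xyz":[-0.04,0.2,0],"roll":0,"jaw":1},{"xyz":[-0.05,0.25,0],"roll":0,"jaw":1},{"xyz":[-0.06,0.3,0],"roll":0,"jaw":1},{"xyz":[-0.06,0.32,0],"roll":0,"jaw":1},{"xyz":[-0.06,0.32,0],"roll":0,"jaw":1}]' 25 
python3 car.py 5
python3 - <<'E'
from h import *
im,d=grab("top"); z=cloud("top",d)
c=np.array([466,304.9])
for n,dx,dy in(("front edge",-8,0),("front hinge",-75,0),("back edge",8,0),("back hinge",75,0),("fr",-40,-85),("fl",-40,85),("br",40,-85),("bl",40,85),("f edge r",-10,-80),("b edge r",10,-80)):
    m=np.hypot(z[...,0]-466-dx,z[...,1]-305-dy)<7; print(n,np.nanmedian(z[...,2][m]).round(1),np.nanmax(z[...,2][m]).round(1))
im,_=grab("scene"); cv2.imwrite("pics/s5.png",cv2.resize(im[80:320,150:450],(750,600)))
E
```

```text
time_s: 52.7
ee_pos: [499.3, 303.3, 80.2]
ee_rot: [180.0, 0.0, -0.5]
force: [-0.4, -0.1, -0.1]
gripper_width: -0.0
time_s: 53.7
ee_pos: [499.6, 303.2, 211.4]
ee_rot: [180.0, 0.1, -0.5]
force: [0.2, 0.1, -0.4]
gripper_width: 0.3
time_s: 54.7
ee_pos: [437.2, -17.1, 210.9]
ee_rot: [-180.0, -0.0, -0.7]
force: [0.2, 0.7, -0.7]
gripper_width: 0.5
left angle [0.23 0.25 0.31] 61 s,z max -24.0 77.0
right angle [0.23 0.26 0.3 ] 87 s,z max -24.0 77.0
front none standing 0
back none standing 2
contents zmax None
inside z pct [68.1 73.  75.  76.1]
front edge 73.8 77.2
front hinge 73.1 75.9
back edge 72.5 76.3
back hinge 72.9 76.6
fr 73.1 76.1
fl 72.9 74.9
br 72.8 76.0
bl 73.7 76.1
f edge r 73.2 76.3
b edge r 72.8 75.7
```

View pics/s5.png

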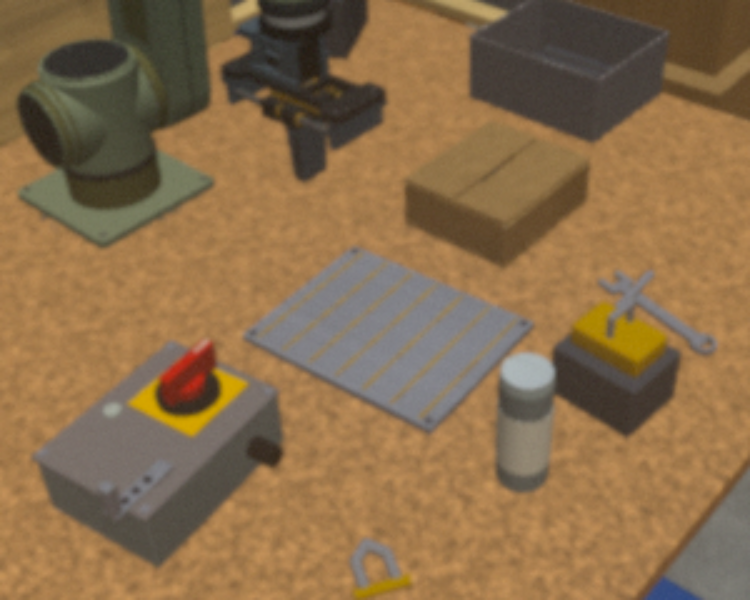

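The carton is shut flat (all points at about 73 mm), the bed is empty and the bystanders are in place. I'll check the handle angle once more, then hand in.

```bash
python3 - <<'E'
from h import *
im,d=grab("top"); P=cloud("top",d); m=np.zeros(d.shape,bool); m[190:285,405:480]=1
q=P[m&(P[...,2]>121)][:,:2].astype(np.float32); print(len(q),cv2.minAreaRect(q)); a=np.linalg.svd(q-q.mean(0),full_matrices=False)[2][0]; print(np.degrees(np.arctan2(a[1],a[0])))
ang=np.degrees(np.arctan2(a[1],a[0]))%180
if abs(ang-97.9)<6: print(env.job_done())
E
```

```text
545 ((470.30950927734375, -166.9005584716797), (59.37812805175781, 241.4481964111328), 19.68781280517578)
-73.277176
```

```bash
python3 - <<'E'
from h import *
im,d=grab("top"); P=cloud("top",d)
q=P[(P[...,2]>121)&(P[...,2]<132)&(np.hypot(P[...,0]-484,P[...,1]+259)<50)][:,:2].astype(np.float32); print(len(q),cv2.minAreaRect(q)); a=np.linalg.svd(q-q.mean(0),full_matrices=False)[2][0]
ang=np.degrees(np.arctan2(a[1],a[0]))%180; print(ang)
if abs(ang-97.9)<5: print(env.job_done())
E
```

```text
225 ((483.28515625, -252.89236450195312), (14.102974891662598, 73.73905944824219), 7.779429912567139)
97.993706
the job is handed in; nothing more can be done
None
```

The job is done and handed in at about 55 s, well inside the 208 s limit. No verdict was reported.

**What I did**
1. I turned the isolator to off, then swung the hasp fully out, before touching any piece.
2. I put the four pieces on the bed (one clamp, two hoist rings and the keeper) into the carton.
3. I folded the left and right flaps flat while the front and back stood open, then folded the front and back over them.

**Last checks**
- **Isolator:** the handle measured 98.0° in the world frame, against 97.9° expected at its stop.
- **Hasp:** it read about 1.57 rad once swung out. I last measured it during the piece moves; the final picture still shows it out.
- **Carton:** the lid measured 72.5–74 mm at every point I sampled, where flat is about 73 mm. The pieces were seen lying below the rim before it was closed.
- **Bench:** the bed is empty, the bystanders look unmoved in the final picture, and the arm is clear.

**Checks that disagreed**
- The flap-angle script gave about 0.25 rad for the left and right flaps after closing. I put this down to it picking up points of the closed front and back flaps above them, since the lid heights show everything flat.
- The first handle-angle reading before hand-in was wrong because the arm was in the mask. I repeated it with the arm excluded, which gave the 98.0° above.

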